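# Level the stock tray

## Robot

A 6-joint arm with a two-finger parallel gripper is mounted at the origin on the work surface. World frame = base frame: x ahead of the robot, y to its left, z up, the work surface at z = 0. Lengths are in mm, angles in rad, forces in N, time in s.
With the tool pointing down it reaches from about 275 to 1000 mm from the base axis. Payload 8.4 kg.
Tool frame: the origin (TCP) lies on the centre line of the jaws, within the pads' length; the fingertips stand 17 mm ahead of it and the grasp point (between the pads) lies 2 mm behind it (r.tcp_to_tips is the z of the fingertips in the tool frame, in mm); z points along the fingers, y is the direction in which the jaws open and shut (so a half turn about z gives the same grasp; the last joint's range is limited). The gripper opens to 85 mm and grips with 20 to 120 N. Pads are 22 mm wide; open, the fingers measure 114 mm over their backs; the gripper's body (76 mm by 85 mm) begins 54 mm behind the grasp point. The pads swing forward as they close: fully open they stand 13 mm farther back than shut.
Start: joints at [-1.18, 0.353, 1.633, -0, 1.155, -0.002], TCP at [239.234, -577.404, 227.881] pointing down, gripper open.
Joint ranges: [-2.63, 2.63], [-0.92, 2.1], [0.06, 2.66], [-1.3, 4.44], [0, 2.69], [-3.02, 3.02]. Speed limits (rad/s): [2.22, 2.22, 2.79, 3.14, 3.14, 3.14].

## Interface

Orientations are given as [roll, pitch, yaw] about the fixed x, y, z axes, in that order (R = Rz(yaw) Ry(pitch) Rx(roll)).
In Python, from rig import r, cams, job gives the robot as it stands.
- The arm moves only by the tool drive_tool, never from a script. Its argument "deltas" is a list of rows, each a list of 4 numbers: the shift along the tool's x, y, z in cm, then the turn about the tool's z in rad. In form: [[x, y, z, roll], ...]. A call has 1 to 12 rows; each row shifts and turns the commanded pose from where the row before left it, along the tool's axes as they then stand; what a row does not reach is not made up. A row lasts 1/12 s, in which the tool goes at most 41.7 mm and 7.16 degrees, less where a joint would pass 70% of its speed; a pose out of reach is approached as far as the arm can. A call with a gripper value outside its range is refused whole. "jaw" is the closure, from 0 (fully open) to 1 (shut), set as the call begins (left out, the last holds). The fingers move at their own pace and stop on an object; "force" is the grip in N (left out, the last holds). Time passes only in rows, so rows that do not move let the fingers close. It gives the time, the measured TCP pose, the force and the opening at its end, in the units of the state.
- r.sense(): the state, without advancing time (a new reading comes with each control period).
- cams.grab_frame(name): name is "side" or "top" or "wrist"; returns (picture, depth): 480x640x3 uint8, red, green, blue; 480x640 float32, mm along the optical axis (not along the pixel's ray), 0 where there is no reading.
- cams.camera_params(name): a dict with "fx", "fy", "cx", "cy" (pixels), "R" (3x3) and "t" (3): a world point X has camera coordinates R X + t. Camera axes: x right, y down, z forward; pixel columns grow to the right and rows downward; lengths in mm; the calibration is good to about 2 mm. A picture is of the moment at which its call begins: read the wrist's pose just before it. camera_params takes no time and is no camera call; for the wrist camera it gives the pose at the moment of the call.
- job.sign_off(): hands the job in, once; it reports no verdict.
The state is a dict: "clock": time; "qpos": joint angles; "qvel": joint speeds; "joint_efforts": joint torques, N m; "eef_pos": TCP position; "tcp_rot": TCP orientation; "contact_force": force on the tool from outside, world axes, zero at the start; "wrist_torque": the same for the moment, N m; "opening": opening from 0.0 (shut) to 1.0 (fully open).
Only numpy, scipy, OpenCV 4.12 (cv2) and the standard library are available. Lean on these libraries where they do the work, as an engineer would, in place of code of your own. Each camera call takes 0.05 s, during which the arm holds its last target. There are 200 camera calls.

## Task

The divided tray is packed, but one carton was left standing on end and sticks up above the rim. With the levelling bar still parked, lay that carton down flat in its own bay, then sweep the bar over the whole tray to its far stop to check that nothing stands proud, and leave it there. Keep the other cartons flat in their bays and do not disturb the other things on the bench.

Things in the scene. Friction and masses are not known exactly. Their poses are not given: they have to be found in the camera images.
- tray: Grey steel tray, bolted down. Origin: centre of its underside; x along each bay, y along the row of bays, z up. Outside 154 (x) by 316 (y), rim 44 above the bench; walls and floor 4 thick. Four open bays, centres at y = -117, -39, 39, 117, each 146 (x) by 74 (y) and 40 deep; the walls between reach the rim. Outside it two rails (10 wide, 43 high) run along y at x = -88 and 88, y = -217 to 217.
- up_mid (a point): Centre of the white carton (about 0.2 kg) standing on end in one bay, close to the bay's -x end wall. 110 long, 64 wide, 30 thick; z: its long axis (up at the start, top 114 above the bench), x: thickness (along the tray's x), y: width. Tipped towards the tray's +x about its foot, it drops into the bay. Lying flat its centre is 19 above the bench, its top 10 below the rim.
- flat0_mid (a point): Centre of a white carton of the same size, lying flat in another bay, long side along the tray's x; z up (its 30 mm thickness), top 10 below the rim.
- flat1_mid (a point): A second such carton lying flat; as flat0_mid.
- flat2_mid (a point): A third such carton lying flat; as flat0_mid.
- bar (a joint): Levelling bar, slides on the rails along the tray's +y: 0 to 0.008 m at the start (parked beyond the tray's -y end), 0.364 m at its far stop beyond the +y end. Friction about 1.5 N; it stays where it is left. Aluminium, 196 (x) by 24 (y) by 12 high, underside 47 above the bench, 3 above the rim.
- bar_knob (a point): Point on the axis of the upright round black knob in the middle of the levelling bar (tray x = 0, y = bar's joint value - 182 mm), 77 above the bench. Knob 22 in diameter, from 59 to 95 above the bench; axes as the tray's. It can be pushed or pinched from above.
- tape: Bystander: tape roll lying flat, 96 diameter, 36 high; origin at the centre of its underside.
- tee: Bystander: terracotta-coloured pipe tee, about 110 by 95, 64 high; origin below its middle, on the bench.
- jar: Bystander: white jar, 68 diameter, 90 high; origin at the centre of its underside.
- driver: Bystander: screwdriver lying on the bench, about 200 long; origin near its middle, on the bench.

How it is judged (in metres and radians):
On the way, in this order (a step that is already met when the one before it is completed fails the run):
1. with the bar still parked, the standing carton lies flat in its bay, below the rim (angle between up_mid's own z axis and vertical between 1.49 and 1.65 rad and z of up_mid in the frame of tray below 0.025 m and x of up_mid in the frame of tray between -0.06 and 0.06 m and y of up_mid in the frame of tray between -0.15 and 0.15 m and value of joint bar below 0.03 m), for 0.2 s.
2. the levelling bar has been swept over the whole tray to its far stop (value of joint bar above 0.349 m), for 0.2 s.
At the end, for the whole second after the job is handed in: All four cartons lie flat (within about 4.5 degrees) in the tray with their centres less than 25 mm above the bench, so below the rim; the bar is within 15 mm of its far stop; all at rest (angle between up_mid's own z axis and vertical between 1.49 and 1.65 rad and z of each of up_mid, flat0_mid, flat1_mid, flat2_mid in the frame of tray below 0.025 m and x of up_mid in the frame of tray between -0.06 and 0.06 m and y of up_mid in the frame of tray between -0.15 and 0.15 m and angle between each of flat0_mid, flat1_mid, flat2_mid's own z axis and vertical below 0.08 rad and x of flat0_mid in the frame of tray between -0.06 and 0.06 m and y of flat0_mid in the frame of tray between -0.15 and 0.15 m and x of flat1_mid in the frame of tray between -0.06 and 0.06 m and y of flat1_mid in the frame of tray between -0.15 and 0.15 m and x of flat2_mid in the frame of tray between -0.06 and 0.06 m and y of flat2_mid in the frame of tray between -0.15 and 0.15 m and value of joint bar above 0.349 m and velocity of joint bar below 0.01 m/s and linear speed of upcarton below 0.02 m/s); the robot touches nothing.
It fails at once if a bystander on the bench was moved by more than 30 mm (distance of any of tape, tee, jar, driver from where it was at the start of the episode above 0.03 m).
It also fails if it takes over 48 s, if anything falls off the work surface, if the arm or the gripper's body presses on something with over 40 N, if the wrist force passes 120 N, or if a joint passes its speed limit or range.

## Working session

There is one attempt and no reset: what is moved stays moved. The work goes in short steps, Python scripts to look and compute and a tool call to move; the robot and the scene stay as the last step left them, time stands still between calls to the robot, and variables do not carry over. Pictures are saved under pics/ and viewed, about 8 in all and at most 12, crops included, and the job is handed in when it is done.

Besides the shell and the picture viewer there is one more tool, called after "Call:" as a command line: name --pt "numbers of a row" for each row, then --argument value for the rest. drive_tool: Moves the arm, as the interface text tells. Its arguments: {"type":"object","properties":{"deltas":{"type":"array"},"jaw":{"type":"number"},"force":{"type":"number"}},"required":["deltas"]}

```bash
mkdir -p pics; ls; python3 - <<'E'
from rig import r,cams,job
import cv2,numpy as np
for n in ("top","side"):
    im,d=cams.grab_frame(n); cv2.imwrite(f"pics/{n}0.png",im[:,:,::-1]); np.savez(f"{n}0.npz",im=im,d=d,**cams.camera_params(n))
s=r.sense();print(s)
E
```

```text
pics
{'clock': 0.1, 'qpos': array([-1.18039898e+00,  3.53582988e-01,  1.63407698e+00, -1.53188740e-05,
        1.15520375e+00, -2.42630709e-03]), 'qvel': array([-3.29454579e-04, -2.58385949e-03, -2.70468136e-03, -8.23056553e-04,
        6.19701059e-05,  1.36424706e-03]), 'joint_efforts': array([ 1.91328858e-03, -6.06355548e+01, -3.42817783e+01,  4.51413405e-05,
        3.91992886e-03, -4.66713047e-06]), 'eef_pos': array([ 239.0605942 , -576.99284137,  227.22683115]), 'tcp_rot': array([-3.14032156e+00,  1.09229853e-05,  3.92829857e-01]), 'contact_force': array([-0.26530465, -0.59340911, -0.09317043]), 'wrist_torque': array([ 0.00020456,  0.00618696, -0.03031647]), 'opening': 1.0016357153373237}
```

View pics/top0.png

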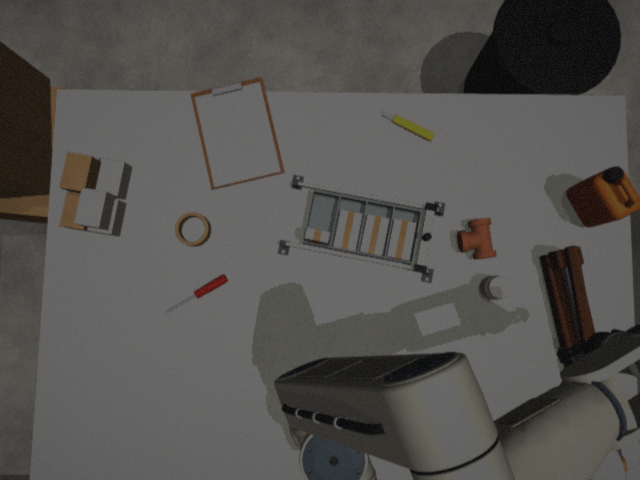

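View pics/side0.png

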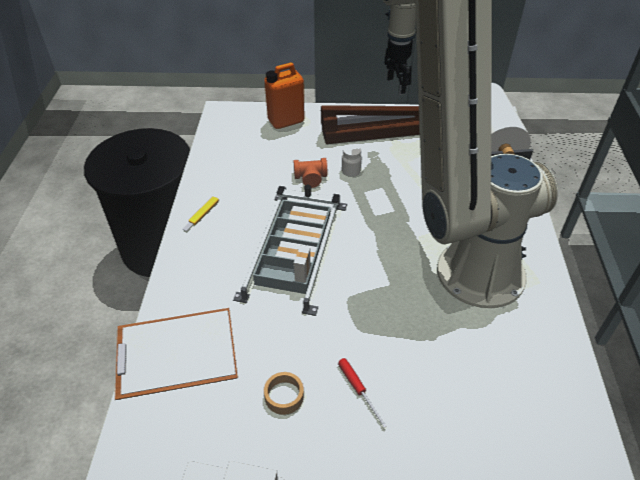

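The top view shows the tray's corners at about (298,182), (440,209), (427,273) and (284,247). The knob is at (426,237), parked at the right. The standing carton is in the leftmost bay at (318,236), so tray +y points image-left and tray -x points towards the robot. The tee is at (480,240) and the jar at (495,288).

```bash
cat > h.py <<'E'
import numpy as np,cv2
def cloud(d,p):
    v,u=np.mgrid[:d.shape[0],:d.shape[1]]
    c=np.stack([(u-p["cx"])/p["fx"]*d,(v-p["cy"])/p["fy"]*d,d],-1)
    return (c-p["t"])@p["R"]
E
python3 - <<'E'
import numpy as np,cv2
from h import *
for n,roi in (("top",(180,275,270,450)),("side",(180,320,230,350))):
    f=np.load(n+"0.npz"); P=cloud(f["d"],f); 
    ok=np.zeros(P.shape[:2],bool); a,b,c,e=roi; ok[a:b,c:e]=1; ok&=f["d"]>0
    z=P[...,2]
    print(n,"bench z",np.median(z[ok&(abs(z)<10)]))
    def pts(lo,hi): return P[ok&(z>lo)&(z<hi)]
    q=pts(37,50)[:,:2].astype(np.float32); print("rail/rim rect",len(q),cv2.minAreaRect(q))
    print(cv2.boxPoints(cv2.minAreaRect(q)).round())
    for lo,hi in((52,66),(85,100),(105,125)):
        q=pts(lo,hi)
        if len(q): print(lo,hi,len(q),q.mean(0).round(1),np.median(q,0).round(1), q.min(0).round(),q.max(0).round(), cv2.minAreaRect(q[:,:2].astype(np.float32)))
E
```

```text
top bench z 1.3174186096939056
rail/rim rect 2431 ((540.704345703125, -71.44927978515625), (434.1600036621094, 188.92799377441406), 79.94727325439453)
[[ 410. -269.]
 [ 596. -302.]
 [ 672.  126.]
 [ 486.  159.]]
52 66 513 [ 510.  -234.2   59.8] [ 500.2 -245.5   59.8] [ 411. -276.   52.] [661. 155.  66.] ((543.0691528320312, -63.07606506347656), (408.0838317871094, 196.51707458496094), 79.5372085571289)
85 100 62 [ 504.8 -175.3   94.6] [ 506.3 -244.2   94.5] [ 486. -258.   87.] [518.  86. 100.] ((501.365478515625, -85.76255798339844), (19.434097290039062, 343.8256530761719), 2.6302192211151123)
105 125 270 [505.6  52.7 114.5] [505.8  52.8 114.6] [486.  21. 105.] [526.  85. 122.] ((505.8833312988281, 52.73771286010742), (63.90247344970703, 31.21695327758789), 79.34966278076172)
side bench z -0.12186781749444284
rail/rim rect 1871 ((533.52587890625, -93.36892700195312), (490.72528076171875, 191.2368927001953), 79.78417205810547)
[[ 396. -318.]
 [ 584. -352.]
 [ 671.  131.]
 [ 483.  165.]]
52 66 422 [ 506.  -203.7   58.7] [ 501.2 -240.3   58.6] [ 411. -280.   52.] [605. 137.  66.] ((537.5497436523438, -70.97206115722656), (390.5614929199219, 197.0064697265625), 80.4146728515625)
85 100 94 [504.2 -51.8  92.5] [505.7  50.   93. ] [ 485. -257.   85.] [525.  91.  99.] ((501.0673522949219, -82.879150390625), (347.67047119140625, 39.47121810913086), 88.4307632446289)
105 125 231 [504.   57.7 112.9] [504.   59.9 113.1] [484.  22. 105.] [524.  91. 121.] ((504.2630615234375, 56.07598876953125), (69.44452667236328, 31.459373474121094), 80.39845275878906)
```

Call:
drive_tool --pt "0 0 0 0.1136" --pt "0 0 0 0.1136" --pt "0 0 0 0.1136" --pt "0 0 0 0.1136" --pt "0 0 0 0.1136" --pt "0.4 -2.5 0 0" --pt "0.4 -2.5 0 0" --pt "0.4 -2.5 0 0" --pt "0.4 -2.5 0 0" --pt "0.4 -2.5 0 0" --pt "0.4 -2.5 0 0" --pt "0.4 -2.5 0 0" --jaw 1

```text
clock: 1.1
eef_pos: [297.4, -408.6, 227.6]
tcp_rot: [-3.141, 0.0, -0.175]
contact_force: [-0.1, 0.3, 0.6]
opening: 0.002
```

Call:
drive_tool --pt "0.4 -2.6 0 0" --pt "0.4 -2.6 0 0" --pt "0.4 -2.6 0 0" --pt "0.4 -2.6 0 0" --pt "0.4 -2.6 0 0" --pt "0.4 -2.6 0 0" --pt "0.4 -2.6 0 0" --pt "0.4 -2.6 0 0" --pt "0.4 -2.6 0 0" --pt "0.4 -2.6 0 0" --pt "0.4 -2.6 0 0" --pt "0.4 -2.6 0 0"

```text
clock: 2.1
eef_pos: [399.0, -109.8, 227.8]
tcp_rot: [-3.142, 0.0, -0.175]
contact_force: [-0.2, 0.5, 0.0]
opening: 0.002
```

Call:
drive_tool --pt "0.4 -2.6 0 0" --pt "0.4 -2.6 0 0" --pt "0.4 -2.6 0 0" --pt "0.4 -2.6 0 0" --pt "0.4 -2.6 0 0" --pt "0.4 -2.6 0 0" --pt "0.4 -2.6 0 0" --pt "0 0 0 0" --pt "0 0 0 0"

```text
clock: 2.85
eef_pos: [458.1, 64.1, 227.5]
tcp_rot: [3.141, 0.001, -0.173]
contact_force: [0.1, -0.9, -0.4]
opening: -0.001
```

```bash
cat >> h.py <<'E'
C=np.array([540.5,-71.4]);A=np.deg2rad(-10.05);X=np.array([np.cos(A),np.sin(A)]);Y=np.array([-X[1],X[0]])
def tray(p): q=np.asarray(p)[...,:2]-C; return np.stack([q@X,q@Y],-1)
E
python3 - <<'E'
from rig import r,cams
import cv2,numpy as np
from h import *
s=r.sense();print(s["eef_pos"],tray(s["eef_pos"]),s["tcp_rot"])
p=cams.camera_params("wrist");im,d=cams.grab_frame("wrist");cv2.imwrite("pics/w1.png",im[:,:,::-1])
P=cloud(d,p);z=P[...,2];k=(d>0)&(z>106)&(z<120);T=tray(P[k]);k2=(abs(T[:,1]-117)<50)&(abs(T[:,0])<80);q=T[k2]
print(len(q),q.min(0),q.max(0),cv2.minAreaRect(q.astype(np.float32)) if len(q) else 0)
E
```

```text
[458.14856271  64.13600397 227.54486084] [-104.73987547  119.08537308] [ 3.14127012e+00  7.37574790e-04 -1.72678507e-01]
3330 [-72.04807209  84.37833972] [-41.1916724  148.54098558] ((-56.755775451660156, 116.51925659179688), (64.0287094116211, 30.54201889038086), 89.45133209228516)
```

View pics/w1.png

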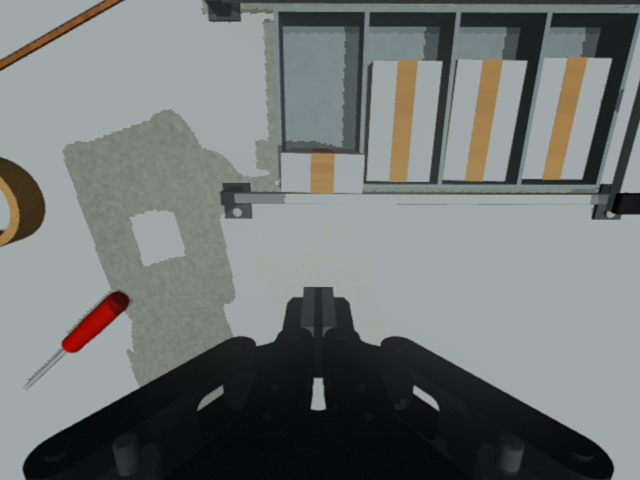

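Call:
drive_tool --pt "0 0.25 2 0" --pt "0 0 2 0" --pt "0 0 2 0" --pt "0 0 2 0" --pt "0 0 2 0" --pt "0 0 1.8 0" --pt "0 0 0 0"

```text
clock: 3.48
eef_pos: [455.1, 59.4, 107.1]
tcp_rot: [3.14, 0.005, -0.176]
contact_force: [-0.8, -0.2, 0.1]
opening: -0.001
```

Call:
drive_tool --pt "1 0 0 0" --pt "0.5 0 0 0" --pt "0.4 0 0 0" --pt "0.4 0 0 0" --pt "0.4 0 0 0" --pt "0.4 0 0 0" --pt "0.4 0 0 0" --pt "0.4 0 0 0" --pt "0.4 0 0 0"

```text
clock: 4.23
eef_pos: [503.0, 53.3, 112.8]
tcp_rot: [-3.141, -0.005, -0.175]
contact_force: [-2.7, -2.4, 30.0]
opening: 0.002
```

```bash
python3 - <<'E'
from rig import r,cams
import cv2
from h import *
s=r.sense();print(s["eef_pos"],tray(s["eef_pos"]),s["contact_force"])
im,d=cams.grab_frame("side");cv2.imwrite("pics/s2.png",cv2.resize(im[140:320,210:390,::-1],(540,540)))
E
```

```text
[502.95177936  53.274669   112.84084667] [-58.72874187 116.20919431] [-2.6653213  -2.40267234 30.00118359]
```

View pics/s2.png

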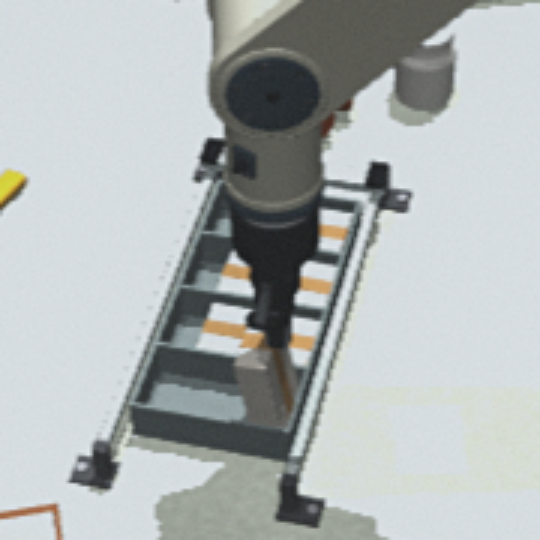

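The carton is leaning towards +x under the fingers, at about (265,385) in this crop. Its edge has caught a ledge and pushes up with 30 N, so I'll lift slightly before pushing on.

Call:
drive_tool --pt "0 0 -0.5 0" --pt "0 0 -0.5 0" --pt "0 0 -0.3 0" --pt "0 0 0 0"

```text
clock: 4.62
eef_pos: [500.5, 53.4, 123.5]
tcp_rot: [-3.141, -0.001, -0.175]
contact_force: [0.0, 0.3, -0.6]
opening: -0.003
```

Call:
drive_tool --pt "0.3 0 0 0" --pt "0.4 0 0 0" --pt "0.4 0 0 0" --pt "0.4 0 0 0"

```text
clock: 4.95
eef_pos: [515.3, 50.6, 122.6]
tcp_rot: [3.141, 0.0, -0.175]
contact_force: [0.1, -0.0, 0.9]
opening: 0.001
```

```bash
python3 - <<'E'
from rig import r,cams
import cv2
from h import *
s=r.sense();print(s["eef_pos"],tray(s["eef_pos"]),s["contact_force"])
im,d=cams.grab_frame("side");cv2.imwrite("pics/s3.png",cv2.resize(im[140:320,210:390,::-1],(540,540)))
E
```

```text
[515.34451771  50.59031589 122.60708823] [-46.05771987 115.72865635] [ 0.05399174 -0.01758176  0.86702504]
```

View pics/s3.png

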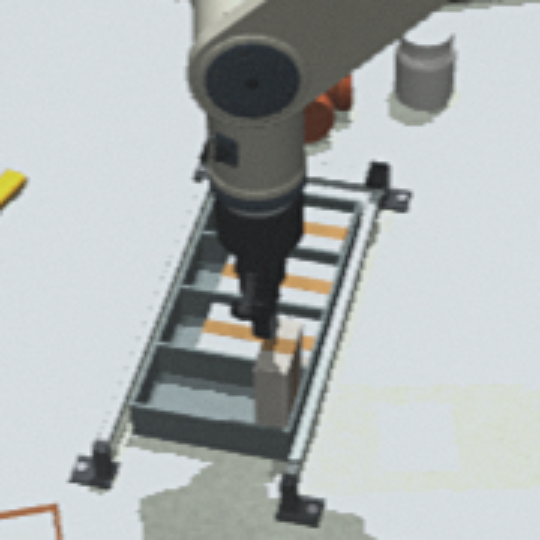

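The carton looks nearly upright again at about (278,375) in the crop, with the finger in front of or above it. I'll raise the tool and measure.

Call:
drive_tool --pt "0 0 -2 0" --pt "0 0 -2.5 0" --pt "0 0 -2.5 0" --pt "-2 0 -2.5 0" --pt "-2 0 0 0" --pt "-2 0 0 0" --pt "0 0 0 0"

```text
clock: 5.58
eef_pos: [452.7, 61.3, 217.8]
tcp_rot: [3.141, 0.002, -0.175]
contact_force: [-0.5, -0.7, -0.5]
opening: 0.0
```

```bash
cat >> h.py <<'E'
def look(name):
    from rig import r,cams
    s=r.sense();p=cams.camera_params("wrist");im,d=cams.grab_frame("wrist");cv2.imwrite(name,im[:,:,::-1])
    print(s["eef_pos"],tray(s["eef_pos"]),s["contact_force"])
    P=cloud(d,p);T=tray(P);z=P[...,2];k=(d>0)&(abs(T[...,1]-117)<34)&(abs(T[...,0])<76)
    w=k&(z>20)&(im.min(-1)>110)
    for lo in range(0,140,10):
        q=T[k&(z>lo)&(z<=lo+10)]
        if len(q)>30: print(lo,len(q),np.percentile(q,2,axis=0).round(),np.percentile(q,98,axis=0).round())
E
python3 -c "
from h import *
look('pics/w4.png')"
```

```text
[452.73942806  61.29824637 217.8375689 ] [-109.57080147  115.34722382] [-0.45096234 -0.66638295 -0.46453495]
0 8863 [-38.  84.] [ 72. 150.]
10 347 [-41.  85.] [ 72. 149.]
20 314 [71. 84.] [ 72. 150.]
30 368 [71. 85.] [ 72. 149.]
40 234 [-41.  85.] [ 72. 149.]
70 54 [-42.  87.] [-41. 146.]
90 54 [-42.  87.] [-42. 147.]
110 3624 [-71.  86.] [-42. 147.]
```

View pics/w4.png

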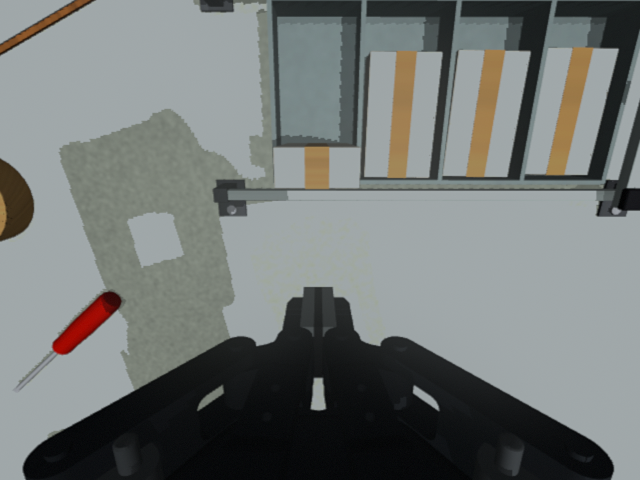

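The carton is back in its original pose, at (316,168) in the wrist view, and all the flat cartons look fine. The closed fingertips slid over its top, so I'll straddle the carton with open jaws along tray x and push with the rear pad lower down.

Call:
drive_tool --pt "0 0 0 0.121" --pt "0 0 0 0.121" --pt "0 0 0 0.121" --pt "0 0 0 0.121" --pt "0 0 0 0.121" --pt "0 0 0 0.121" --pt "0 0 0 0.121" --pt "0 0 0 0.121" --pt "0 0 0 0.121" --pt "0 0 0 0.121" --pt "0 0 0 0.121" --pt "0 0 0 0.121" --jaw 0

```text
clock: 6.63
eef_pos: [457.2, 7.0, 213.2]
tcp_rot: [-3.136, 0.093, -1.558]
contact_force: [0.2, 0.5, -0.9]
opening: 1.002
```

Call:
drive_tool --pt "0 0 0 0.118" --pt "-0.1 -2.2 0 0" --pt "0 -2 0 0" --pt "0 -2 0 0" --pt "0 0 0 0" --pt "0 0 0 0"

```text
clock: 7.13
eef_pos: [515.4, -18.7, 208.4]
tcp_rot: [3.141, 0.129, -1.645]
contact_force: [-0.9, 0.5, -0.3]
opening: 0.998
```

```bash
python3 -c "
from h import *
from rig import r
print(r.tcp_to_tips,r.sense()['opening'],r.sense()['tcp_rot'])
look('pics/w5.png')"
```

```text
17.0 0.9980382993818597 [ 3.14121235  0.12944252 -1.64511681]
[515.35627834 -18.74209445 208.41999887] [-33.94711282  47.46214583] [-0.87022913  0.46645444 -0.27108902]
0 4325 [-39.  98.] [ 72. 150.]
10 150 [-41.  93.] [ 73. 150.]
20 183 [-74.  89.] [ 73. 150.]
30 299 [-74.  84.] [ 73. 148.]
40 488 [-75.  84.] [ 76. 149.]
50 170 [-70.  84.] [-41. 146.]
60 182 [-70.  84.] [-41. 139.]
70 196 [-70.  84.] [-41. 145.]
80 215 [-70.  84.] [-41. 144.]
90 238 [-70.  84.] [-41. 143.]
100 259 [-70.  84.] [-41. 141.]
110 2382 [-70.  85.] [-41. 147.]
```

```bash
python3 -c "
from rig import r
s=r.sense();print(s['qpos'].round(3),s['tcp_rot'])"
```

```text
[-0.126  0.207  1.889  0.148  1.058  3.016] [ 3.14048866  0.12949621 -1.64494706]
```

Call:
drive_tool --pt "0 0 0 -0.12" --pt "0 0 0 -0.12" --pt "0 0 0 -0.12" --pt "0 0 0 -0.12" --pt "0 0 0 -0.12" --pt "0 0 0 -0.12" --pt "0 0 0 -0.12" --pt "0 0 0 -0.12" --pt "0 0 0 -0.12" --pt "0 0 0 -0.12" --pt "0 0 0 -0.12" --pt "0 0 0 -0.12"

```text
clock: 8.18
eef_pos: [513.5, -18.1, 208.9]
tcp_rot: [-3.013, 0.017, -0.197]
contact_force: [0.4, -0.2, 0.1]
opening: 1.003
```

Call:
drive_tool --pt "0 0 0 -0.12" --pt "0 0 0 -0.12" --pt "0 0 0 -0.12" --pt "0 0 0 -0.12" --pt "0 0 0 -0.12" --pt "0 0 0 -0.12" --pt "0 0 0 -0.12" --pt "0 0 0 -0.12" --pt "0 0 0 -0.12" --pt "0 0 0 -0.12" --pt "0 0 0 -0.12" --pt "0 0 0 -0.12"

```text
clock: 9.18
eef_pos: [513.5, -18.1, 208.9]
tcp_rot: [-3.108, -0.125, 1.24]
contact_force: [-0.7, 0.1, -0.1]
opening: 0.998
```

Call:
drive_tool --pt "0 0 0 -0.12" --pt "0 0 0 0" --pt "0 0 0 0"

```text
clock: 9.43
eef_pos: [513.7, -18.1, 209.0]
tcp_rot: [-3.123, -0.128, 1.351]
contact_force: [0.2, -0.9, 0.7]
opening: 1.002
```

```bash
cat >> h.py <<'E'
from scipy.spatial.transform import Rotation as Ro
def plan(tx,ty,z):
    "tool-frame cm from the measured pose to tray x,y, world z (mm)"
    from rig import r
    s=r.sense();R=Ro.from_euler("xyz",s["tcp_rot"]).as_matrix()
    g=np.array([*(C+tx*X+ty*Y),z]);TR=np.array([[*X,0],[*Y,0],[0,0,1]])
    print("now",tray(s["eef_pos"]).round(1),s["eef_pos"][2].round(1),"F",s["contact_force"].round(1),"q",s["qpos"].round(2))
    print("delta cm",(R.T@(g-s["eef_pos"])/10).round(2)); print("tool axes in tray\n",(TR@R).round(3))
E
python3 -c "
from h import *
plan(-48,117,208);plan(-48,117,88)"
```

```text
now [-35.6  47.8] 209.0 F [ 0.2 -0.9  0.7] q [-0.13  0.21  1.89  0.15  1.06  0.02]
delta cm [ 6.79 -1.53  1.  ]
tool axes in tray
 [[ 0.044  0.999 -0.013]
 [ 0.991 -0.042  0.128]
 [ 0.128 -0.019 -0.992]]
now [-35.6  47.8] 209.0 F [ 0.2 -0.9  0.7] q [-0.13  0.21  1.89  0.15  1.06  0.02]
delta cm [ 5.26 -1.3  12.9 ]
tool axes in tray
 [[ 0.044  0.999 -0.013]
 [ 0.991 -0.042  0.128]
 [ 0.128 -0.019 -0.992]]
```

Call:
drive_tool --pt "1.7 -0.4 0.25 -0.044" --pt "1.7 -0.4 0.25 0" --pt "1.7 -0.4 0.25 0" --pt "1.7 -0.4 0.25 0" --pt "0 0 0 0" --pt "0 0 0 0"

```text
clock: 9.93
eef_pos: [510.6, 52.7, 208.0]
tcp_rot: [-3.129, -0.129, 1.397]
contact_force: [0.6, -0.1, -0.1]
opening: 1.001
```

```bash
python3 -c "
from h import *
plan(-48,117,88);look('pics/w6.png')"
```

```text
now [-51.1 117. ] 208.0 F [ 0.6 -0.1 -0.1] q [0.01 0.2  1.9  0.15 1.04 0.11]
delta cm [-1.54  0.47 11.9 ]
tool axes in tray
 [[-0.002  1.    -0.013]
 [ 0.992  0.003  0.128]
 [ 0.128 -0.013 -0.992]]
[510.59888066  52.70445924 208.03609245] [-51.09947302 116.9822106 ] [ 0.63726526 -0.05313602 -0.13182713]
0 6448 [-37.  85.] [ 71. 150.]
10 244 [-74.  86.] [ 72. 150.]
20 254 [-74.  84.] [ 72. 150.]
30 282 [-66.  85.] [ 72. 150.]
40 446 [-75.  84.] [ 76. 150.]
50 32 [-70. 148.] [-42. 148.]
60 33 [-70. 148.] [-43. 148.]
70 34 [-70. 148.] [-43. 149.]
80 36 [-70. 148.] [-42. 149.]
90 36 [-70. 148.] [-43. 149.]
100 53 [-70. 148.] [-42. 148.]
110 3196 [-71.  86.] [-42. 147.]
```

View pics/w6.png

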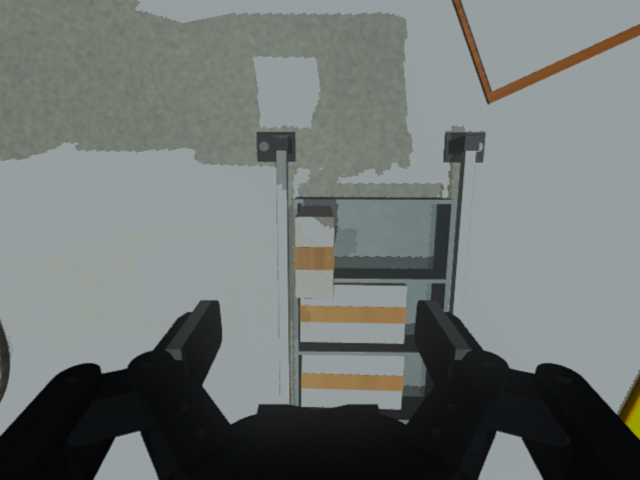

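The jaws straddle along tray x (columns 215–420), and the carton at (315,255) lies between them in line. I'll descend.

Call:
drive_tool --pt "-0.26 0.08 2 0" --pt "-0.26 0.08 2 0" --pt "-0.26 0.08 2 0" --pt "-0.26 0.08 2 0" --pt "-0.26 0.08 2 0" --pt "-0.24 0.07 1.9 0" --pt "0 0 0 0"

```text
clock: 10.57
eef_pos: [512.0, 50.7, 85.0]
tcp_rot: [-3.124, -0.128, 1.396]
contact_force: [-0.8, 0.9, 0.5]
opening: 1.002
```

Call:
drive_tool --pt "0 0.8 0 0" --pt "0 0.6 0 0" --pt "0 0.5 0 0" --pt "0 0.5 0 0" --pt "0 0.5 0 0" --pt "0 0.5 0 0" --pt "0 0.5 0 0" --pt "0 0 0 0"

```text
clock: 11.23
eef_pos: [553.9, 45.0, 87.8]
tcp_rot: [-3.13, -0.129, 1.399]
contact_force: [-0.9, 1.0, 0.4]
opening: 0.998
```

Call:
drive_tool --pt "0 0.5 0 0" --pt "0 0.5 0 0" --pt "0 0.5 0 0" --pt "0 0.5 0 0" --pt "0 0 0 0" --pt "0 0 0 0"

```text
clock: 11.73
eef_pos: [572.5, 41.6, 87.2]
tcp_rot: [-3.129, -0.129, 1.398]
contact_force: [-0.2, 0.6, 0.6]
opening: 0.998
```

```bash
python3 -c "
from h import *
plan(14,117,208)
from rig import cams
im,d=cams.grab_frame('side');cv2.imwrite('pics/s7.png',cv2.resize(im[140:320,210:390,::-1],(540,540)))"
```

```text
now [ 11.8 116.9] 87.2 F [-0.2  0.6  0.6] q [-0.01  0.44  1.87  0.18  0.83  0.04]
delta cm [  1.57   0.07 -11.98]
tool axes in tray
 [[-0.003  1.    -0.013]
 [ 0.992  0.005  0.129]
 [ 0.129 -0.012 -0.992]]
```

View pics/s7.png

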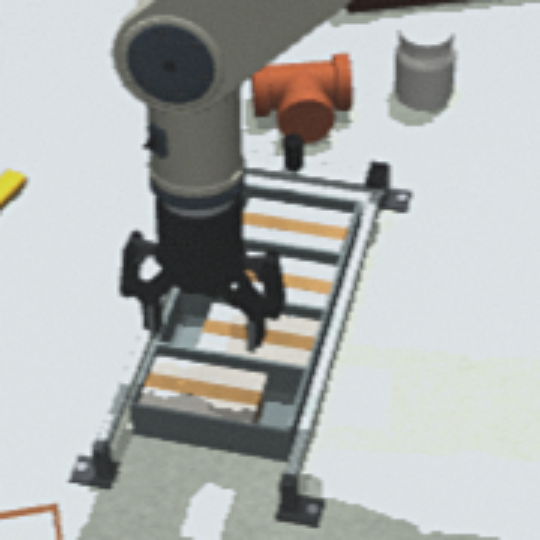

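The carton now lies flat in its bay, at about (205,395) in the crop, and the bar is still parked with its knob at (293,150). I'll raise the tool and go above the knob.

Call:
drive_tool --pt "0.26 0 -2 0" --pt "0.26 0 -2 0" --pt "0.26 0 -2 0" --pt "0.26 0 -2 0" --pt "0.26 0 -2 0" --pt "0.26 0 -2 0" --pt "0 0 0 0"

```text
clock: 12.37
eef_pos: [575.6, 41.5, 212.3]
tcp_rot: [-3.135, -0.13, 1.399]
contact_force: [0.4, -1.0, 0.6]
opening: 1.0
```

```bash
python3 -c "
from h import *
look('pics/w8.png');plan(0,-182,200)"
```

```text
[575.63576517  41.54115592 212.32113384] [ 14.88755558 117.3396241 ] [ 0.39459308 -1.01221687  0.61291849]
0 2119 [-74.  84.] [ 54. 151.]
10 249 [-75.  87.] [ 68. 150.]
20 230 [-75.  85.] [ 72. 150.]
30 6960 [-74.  86.] [ 71. 148.]
40 516 [-76.  85.] [ 76. 150.]
now [ 14.1 117.1] 210.4 F [ 0.7 -0.2 -0.1] q [-0.01  0.29  1.77  0.15  1.07  0.09]
delta cm [-29.79  -1.54  -2.82]
tool axes in tray
 [[-0.004  1.    -0.009]
 [ 0.992  0.005  0.129]
 [ 0.129 -0.009 -0.992]]
```

Call:
drive_tool --pt "-2.4 -0.1 -0.3 0" --pt "-2.4 -0.1 -0.3 0" --pt "-2.4 -0.1 -0.3 0" --pt "-2.4 -0.1 -0.3 0" --pt "-2.4 -0.1 -0.3 0" --pt "-2.4 -0.1 -0.3 0" --pt "-2.4 -0.1 -0.3 0" --pt "-2.4 -0.1 -0.3 0" --pt "-2.4 -0.1 -0.3 0" --pt "-2.4 -0.1 -0.3 0" --pt "0 0 0 0" --pt "0 0 0 0"

```text
clock: 13.42
eef_pos: [521.9, -195.8, 206.2]
tcp_rot: [-3.127, -0.13, 1.396]
contact_force: [-0.0, 0.6, 0.2]
opening: 0.999
```

```bash
cat > knob.py <<'E'
from h import *
from rig import r,cams
p=cams.camera_params("wrist");im,d=cams.grab_frame("wrist");cv2.imwrite("pics/w9.png",im[:,:,::-1])
P=cloud(d,p);T=tray(P);z=P[...,2];k=(d>0)&(z>85)&(z<100)&(abs(T[...,0])<30)&(abs(T[...,1]+180)<45)
q=T[k];print("knob top",len(q),q.mean(0),q.min(0),q.max(0),z[k].mean())
plan(0,-182,81)
E
python3 knob.py
```

```text
knob top 544 [  -1.31439209 -176.56281904] [ -11.73237217 -188.27500434] [   9.05139367 -167.18338729] 93.7161528914666
now [   3.5 -124.8] 206.4 F [0.5 0.7 0.5] q [-0.44  0.3   1.77  0.13  1.12 -0.32]
delta cm [-7.29 -0.19 11.7 ]
tool axes in tray
 [[-0.002  1.    -0.014]
 [ 0.992  0.004  0.129]
 [ 0.129 -0.014 -0.991]]
```

Call:
drive_tool --pt "-1.8 -0.2 -0.22 0" --pt "-1.8 -0.15 -0.22 0" --pt "-1.63 -0.15 -0.22 0" --pt "-0.27 0.03 2.1 0" --pt "-0.27 0.03 2.1 0" --pt "-0.27 0.03 2.1 0" --pt "0 0 0 0" --pt "0 0 0 0"

```text
clock: 14.13
eef_pos: [508.5, -244.8, 142.8]
tcp_rot: [-3.126, -0.13, 1.399]
contact_force: [0.9, 0.0, 0.2]
opening: 0.999
```

```bash
python3 - <<'E'
from h import *
plan(-1.3,-177.5,82)
from rig import cams
im,d=cams.grab_frame("wrist");cv2.imwrite("pics/w10.png",im[:,:,::-1])
E
```

```text
now [  -1.3 -176.3] 142.8 F [0.9 0.  0.2] q [-0.52  0.39  1.8   0.14  1.02 -0.43]
delta cm [-0.91  0.09  6.01]
tool axes in tray
 [[-0.004  1.    -0.016]
 [ 0.992  0.006  0.13 ]
 [ 0.13  -0.015 -0.991]]
```

View pics/w10.png

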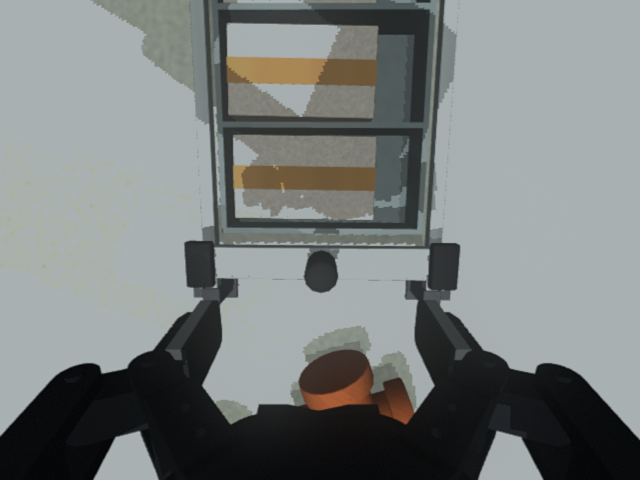

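The knob at (320,270) is centred between the jaws, and the tee at (340,385) is clear below. I'll descend and grip.

Call:
drive_tool --pt "-0.23 0.02 1.5 0" --pt "-0.23 0.02 1.5 0" --pt "-0.23 0.02 1.5 0" --pt "-0.2 0.02 1.5 0" --pt "0 0 0 0" --pt "0 0 0 0"

```text
clock: 14.68
eef_pos: [509.4, -247.2, 83.9]
tcp_rot: [-3.129, -0.129, 1.399]
contact_force: [0.1, 0.5, 0.6]
opening: 0.998
```

Call:
drive_tool --pt "0 0 0 0" --pt "0 0 0 0" --pt "0 0 0 0" --pt "0 0 0 0" --pt "0 0 0 0" --pt "0 0 0 0" --pt "0 0 0 0" --pt "0 0 0 0" --jaw 1 --force 25

```text
clock: 15.35
eef_pos: [508.9, -247.5, 83.6]
tcp_rot: [-3.129, -0.129, 1.398]
contact_force: [-1.0, -0.6, 4.6]
opening: 0.233
```

```bash
python3 -c "
from h import *
plan(-1.3,178.5,82)"
```

```text
now [  -0.3 -178.9] 83.6 F [-1.  -0.6  4.6] q [-0.53  0.47  1.84  0.15  0.9  -0.45]
delta cm [35.42  0.07  4.75]
tool axes in tray
 [[-0.003  1.    -0.013]
 [ 0.992  0.005  0.129]
 [ 0.129 -0.012 -0.992]]
```

Call:
drive_tool --pt "1 0 0.13 0" --pt "1.5 0 0.195 0" --pt "1.8 0.01 0.234 0" --pt "1.8 0.01 0.234 0" --pt "1.8 0.01 0.234 0" --pt "1.8 0.01 0.234 0" --pt "1.8 0.01 0.234 0" --pt "1.8 0.01 0.234 0" --pt "1.8 0.01 0.234 0" --pt "1.8 0.01 0.234 0" --pt "1.8 0.01 0.234 0" --pt "1 0 0.13 0"

```text
clock: 16.35
eef_pos: [543.9, -50.4, 83.5]
tcp_rot: [-3.13, -0.129, 1.399]
contact_force: [-1.4, -2.0, 5.7]
opening: 0.237
```

```bash
python3 -c "
from h import *
plan(-0.5,180,83)"
```

```text
now [-0.3 21.2] 83.5 F [-1.4 -2.   5.7] q [-0.18  0.42  1.91  0.18  0.82 -0.13]
delta cm [15.74  0.07  2.09]
tool axes in tray
 [[-0.004  1.    -0.012]
 [ 0.992  0.005  0.129]
 [ 0.129 -0.012 -0.992]]
```

Call:
drive_tool --pt "1.8 0.01 0.234 0" --pt "1.8 0.01 0.234 0" --pt "1.8 0.01 0.234 0" --pt "1.8 0.01 0.234 0" --pt "1.8 0.01 0.234 0" --pt "1.8 0.01 0.234 0" --pt "1.5 0.01 0.195 0" --pt "1 0.01 0.13 0" --pt "0.7 0 0.09 0" --pt "0 0 0 0" --pt "0 0 0 0"

```text
clock: 17.27
eef_pos: [568.6, 88.2, 83.5]
tcp_rot: [-3.13, -0.13, 1.399]
contact_force: [-1.0, 1.2, 5.0]
opening: 0.237
```

```bash
python3 -c "
from h import *
plan(-0.5,182,83)"
```

```text
now [ -0.2 162. ] 83.5 F [-1.   1.2  5. ] q [0.07 0.45 1.88 0.18 0.81 0.12]
delta cm [ 1.97 -0.02  0.31]
tool axes in tray
 [[-0.004  1.    -0.013]
 [ 0.992  0.005  0.129]
 [ 0.129 -0.012 -0.992]]
```

Call:
drive_tool --pt "0.6 0 0.08 0" --pt "0.6 0 0.08 0" --pt "0.4 0 0.05 0" --pt "0.2 0 0.03 0" --pt "0 0 0 0" --pt "0 0 0 0"

```text
clock: 17.77
eef_pos: [571.7, 105.7, 83.6]
tcp_rot: [-3.13, -0.13, 1.399]
contact_force: [-1.1, 1.5, 6.3]
opening: 0.238
```

Call:
drive_tool --pt "0.2 0 0.03 0" --pt "0.2 0 0.03 0" --pt "0 0 0 0" --pt "0 0 0 0"

```text
clock: 18.1
eef_pos: [572.0, 107.6, 83.5]
tcp_rot: [-3.13, -0.127, 1.4]
contact_force: [-3.6, -10.9, 10.6]
opening: 0.24
```

The 11 N reaction means the bar is at its stop. I'll relax, release and rise straight up.

Call:
drive_tool --pt "-0.15 0 -0.02 0" --pt "0 0 0 0"

```text
clock: 18.27
eef_pos: [572.0, 107.4, 83.5]
tcp_rot: [-3.13, -0.129, 1.398]
contact_force: [-3.0, -1.2, 8.2]
opening: 0.24
```

Call:
drive_tool --pt "0 0 0 0" --pt "0 0 0 0" --pt "0 0 0 0" --pt "0 0 0 0" --pt "0 0 0 0" --pt "0 0 0 0" --pt "0 0 0 0" --jaw 0

```text
clock: 18.85
eef_pos: [571.8, 107.7, 82.7]
tcp_rot: [-3.129, -0.129, 1.399]
contact_force: [-0.4, -0.3, 0.3]
opening: 1.0
```

Call:
drive_tool --pt "0.26 0 -2 0" --pt "0.26 0 -2 0" --pt "0.26 0 -2 0" --pt "0.26 0 -2 0" --pt "0.26 0 -2 0" --pt "0.26 0 -2 0" --pt "0.26 0 -2 0" --pt "-2.5 0 -0.3 0" --pt "-2.5 0 -0.3 0" --pt "-2.5 0 -0.3 0" --pt "0 0 0 0" --pt "0 0 0 0"

```text
clock: 19.85
eef_pos: [560.6, 32.1, 223.2]
tcp_rot: [-3.129, -0.129, 1.396]
contact_force: [0.9, 0.7, 0.3]
opening: 0.995
```

```bash
python3 - <<'E'
from h import *
from rig import r,cams
p=cams.camera_params("wrist");im,d=cams.grab_frame("wrist");cv2.imwrite("pics/w11.png",im[:,:,::-1])
P=cloud(d,p);T=tray(P);z=P[...,2];k=(d>0)&(z>85)&(z<100)&(abs(T[...,0])<30)&(abs(T[...,1]-180)<45)
q=T[k];print("knob",len(q),q.mean(0),z[k].mean())
for y in(39,117):
    k=(d>0)&(z>25)&(z<40)&(abs(T[...,1]-y)<30)&(abs(T[...,0])<70);m=z[k];print(y,m.size,np.percentile(m,[2,50,98]),T[k].mean(0))
plan(0,0,200)
E
```

```text
knob 536 [ -1.15800544 181.64092976] 94.43861477365184
39 5242 [32.49196989 33.98280578 35.47628401] [-16.43850658  39.49573526]
117 5942 [32.42822268 33.95884041 35.49103406] [ 15.85349825 117.33826492]
now [  1.8 106.2] 223.2 F [ 0.5 -0.3  1.4] q [-0.02  0.26  1.79  0.15  1.1   0.08]
delta cm [-10.83  -0.18   0.94]
tool axes in tray
 [[-0.002  1.    -0.013]
 [ 0.992  0.003  0.129]
 [ 0.129 -0.012 -0.992]]
```

View pics/w11.png

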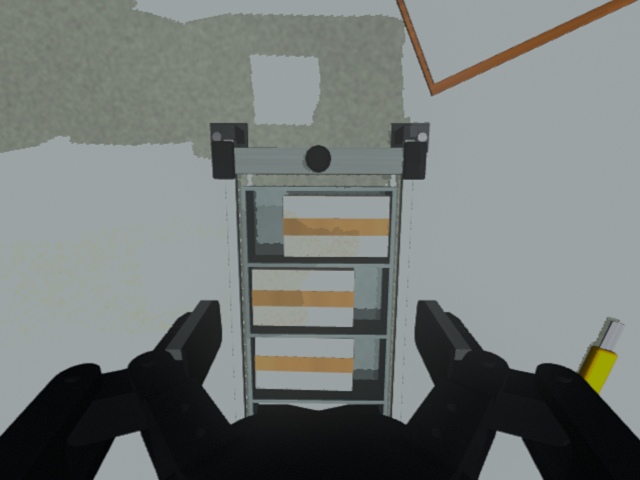

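The bar at (318,160) rests against the far posts. The tipped carton at (336,227) lies flat, with its top at z = 34 mm, and the two neighbouring cartons in view are flat too.

```bash
python3 -c "
from rig import job
print(job.sign_off())"
```

```text
the job is handed in; nothing more can be done
None
```

The standing carton now lies flat in its own bay, the bar has been swept to its far stop and left there, and I handed the job in at about 20 s of the 48 s allowed.

**Problems on the way:**
- **First push:** the closed fingers slipped over the carton's top, with up to 30 N upward on the tool, and it dropped back to its original pose. I then tipped it over with the rear pad of the open jaws.
- **Wrist limit:** one turn ran into the last joint's range and left the tool tilted by 7.4°. I could not undo that with the moves available, so I worked with it. I pinched the knob along the tray's x to drag the bar.

**Last checks:**
- **Tipped carton:** its top is level at z = 34 mm, 10 mm below the rim. Its centre is at about x = 16, y = 117 mm in the tray frame.
- **Bar:** the knob measured y = 181.6 mm, where 182 is the stop. I also felt an 11 N reaction there before letting go.
- **Flat cartons:** the one at y = 39 mm measured flat at the same height, and the one at y = -39 mm looked flat in the final picture. I did not see the one at y = -117 mm after the sweep, but the bar met no resistance over it.
- **Robot and bystanders:** the robot is clear of everything. Nothing touched the bystanders as far as the forces and pictures show, but I did not re-measure their positions.

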